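# Put the stamp set back in its desk caddy

## Robot

A 7-joint arm with a two-finger parallel gripper is mounted at the origin on the work surface. World frame = base frame: x ahead of the robot, y to its left, z up, the work surface at z = 0. Lengths are in m, angles in rad, forces in N, time in s.
With the tool pointing down it reaches from about 0.4 to 0.85 m from the base axis. Payload 10.4 kg.
Tool frame: the origin (TCP) lies midway between the tips of the shut fingers; the grasp point (between the pads) lies 19 mm behind it (manip.hold_point_z is the distance from the TCP to the grasp point, in m); z points along the fingers, y is the line along which they close (so a half turn about z gives the same grasp; the last joint's range is limited). The gripper opens to 85 mm and grips with 20 to 120 N. Pads are 22 mm wide; open, the fingers measure 114 mm over their backs; the gripper's body (76 mm by 85 mm) begins 54 mm behind the grasp point. The pads swing forward as they close: fully open they stand 13 mm farther back than shut.
Start: joints at [-1.289, 0.332, -0.065, 1.46, 0.022, 1.35, -0.088], TCP at [0.188, 0.596, 0.231] pointing down, gripper open.
Joint ranges: [-2.6, 2.6], [-0.5, 2.12], [-1.47, 1.34], [0.16, 2.42], [-1.27, 4.41], [0.06, 2.06], [-2.6, 2.6]. Speed limits (rad/s): [2.22, 2.22, 2.79, 2.79, 3.14, 3.14, 3.14].

## Interface

Orientations are given as a unit quaternion [x, y, z, w].
In Python, from workcell import manip, eyes, job gives the robot as it stands.
- The arm moves only by the shell command python3 -m crank 'ROWS' [FORCE]. ROWS is JSON, a list that holds one entry, the list of rows, each a list of 7 numbers: the finger opening in cm, from 0 to 8.54, then the shift along the world's x, y, z in cm, then the turn, a rotation vector about the world's x, y, z in degrees. In form: [[[hand, x, y, z, ax, ay, az], ...]]. A call has 1 to 20 rows; each row shifts and turns the commanded pose from where the row before left it; what a row does not reach is not made up. A row lasts 1/8 s, in which the tool goes at most 62.5 mm and 10.7 degrees, less where a joint would pass 70% of its speed; a pose out of reach is approached as far as the arm can. A call with a gripper value outside its range is refused whole. The fingers move at their own pace and stop on an object; FORCE is the grip in N (left out, the last holds). Time passes only in rows, so rows that do not move let the fingers close. It gives the time, the measured TCP pose, the force, the opening and the grip force at its end, in the units of the state.
- manip.get_obs(): the state, without advancing time (a new reading comes with each control period).
- eyes.camera(name): name is "side" or "top"; returns (picture, depth): 384x512x3 uint8, red, green, blue; 384x512 float32, m along the optical axis (not along the pixel's ray), 0 where there is no reading.
- eyes.camera_params(name): a dict with "fx", "fy", "cx", "cy" (pixels), "world_from_camera" (4x4, takes a point from camera to world coordinates). Camera axes: x right, y down, z forward; pixel columns grow to the right and rows downward; lengths in m; the calibration is good to about 2 mm. A picture is of the moment at which its call begins. camera_params takes no time and is no camera call.
- job.hand_in(): hands the job in; it is judged then, once.
The state is a dict: "clock": time; "joint_pos": joint angles; "joint_velocities": joint speeds; "tau": joint torques, N m; "position": TCP position; "ee_rot": TCP orientation; "ft_force": force on the tool from outside, world axes, zero at the start; "torque": the same for the moment, N m; "grip_width": opening from 0.0 (shut) to 1.0 (fully open); "grasp_force": force on a finger pad.
Only numpy, scipy, OpenCV 4.12 (cv2) and the standard library are available. Lean on these libraries where they do the work, as an engineer would, in place of code of your own. Each camera call takes 0.05 s, during which the arm holds its last target. There are 200 camera calls.

## Task

Put the stamp set away in the wooden desk caddy: the small round stamp in the wide round pocket, the square stamp in the square pocket, the oblong stamp in the oblong pocket and the flat-capped ink bottle in the narrow round pocket, each standing upright on its pocket's floor. Leave the big round stamp and the glue bottle with the pointed nozzle standing where they are: they do not belong in the caddy.

Things in the scene. Friction and masses are not known exactly. Their poses are not given: they have to be found in the camera images.
- round_stamp_center (a point): Small round rubber stamp, one of a look-alike family: a dark flat base 46 mm in diameter, 14 mm thick, under an upright turned wooden handle (round, 24 mm diameter from 30 to 70 mm up), 80 mm tall in all. About 0.1 kg. This point lies on the handle's axis, half-way up (40 mm above the foot); z up. Belongs in the wide round pocket
- square_stamp_center (a point): Square rubber stamp, one of a look-alike family: a dark flat base 44 x 44 mm, 14 mm thick, under an upright turned wooden handle (round, 24 mm diameter from 30 to 70 mm up), 80 mm tall in all. About 0.1 kg. This point lies on the handle's axis, half-way up (40 mm above the foot); z up, x and y along the base's sides. Belongs in the square pocket
- oblong_stamp_center (a point): Oblong rubber stamp, one of a look-alike family: a dark flat base 58 x 24 mm, 14 mm thick, under an upright turned wooden handle (round, 24 mm diameter from 30 to 70 mm up), 80 mm tall in all. About 0.1 kg. This point lies on the handle's axis, half-way up (40 mm above the foot); z up, x along the base's long side. Belongs in the oblong pocket
- ink_bottle_center (a point): White upright bottle, 34 mm in diameter up to 48 mm, with a wide flat dark cap (26 mm in diameter), 70 mm tall: the stamp ink. About 0.06 kg. This point lies on its axis, 35 mm above its foot; z up. Can be held by its straight body. Belongs in the narrow round pocket
- big_stamp_center (a point): Big round rubber stamp, one of a look-alike family: a dark flat base 72 mm in diameter, too wide for any pocket, 14 mm thick, under an upright turned wooden handle (round, 24 mm diameter from 30 to 70 mm up), 80 mm tall in all. About 0.1 kg. This point lies on the handle's axis, half-way up (40 mm above the foot); z up. A look-alike: leave it where it stands
- glue_bottle_center (a point): White upright bottle, 34 mm in diameter up to 48 mm, with a narrow pointed dark nozzle (14 mm in diameter at its root, white shoulder showing around it), 88 mm tall: glue, not ink. About 0.06 kg. This point lies on its axis, 35 mm above its foot; z up. Can be held by its straight body. A look-alike: leave it where it stands
- pocket_wide (a point): Pocket in one of four square wooden inserts (each 88 x 88 mm, fixed in the caddy; which insert is in which of its four places changes) of the low dark-wood caddy (192 x 192 mm, its rim 18 mm above the desk): round, 66 mm in diameter (the wide round pocket), 10 mm deep, its grey felt floor 8 mm above the desk and its rim at 18 mm. This point is the centre of the pocket's floor; z up, x and y along the insert's sides. Neighbouring pocket centres are 89 mm apart
- pocket_square (a point): Pocket in one of four square wooden inserts (each 88 x 88 mm, fixed in the caddy; which insert is in which of its four places changes) of the low dark-wood caddy (192 x 192 mm, its rim 18 mm above the desk): square, 62 x 62 mm, 10 mm deep, its grey felt floor 8 mm above the desk and its rim at 18 mm. This point is the centre of the pocket's floor; z up, x and y along its sides. Neighbouring pocket centres are 89 mm apart
- pocket_oblong (a point): Pocket in one of four square wooden inserts (each 88 x 88 mm, fixed in the caddy; which insert is in which of its four places changes) of the low dark-wood caddy (192 x 192 mm, its rim 18 mm above the desk): oblong, 76 x 42 mm, 10 mm deep, its grey felt floor 8 mm above the desk and its rim at 18 mm. This point is the centre of the pocket's floor; z up, x along its long side. Neighbouring pocket centres are 89 mm apart
- pocket_narrow (a point): Pocket in one of four square wooden inserts (each 88 x 88 mm, fixed in the caddy; which insert is in which of its four places changes) of the low dark-wood caddy (192 x 192 mm, its rim 18 mm above the desk): round, 50 mm in diameter (the narrow round pocket), 10 mm deep, its grey felt floor 8 mm above the desk and its rim at 18 mm. This point is the centre of the pocket's floor; z up, x and y along the insert's sides. Neighbouring pocket centres are 89 mm apart
Things that resemble listed ones, but are neither listed nor needed, are in the scene too. What is shaped like the part that bears pocket_square but red is not meant.

How it is judged:
At the end, for the whole second after the job is handed in: Each of the three stamps and the ink bottle stands upright (0.12 rad) at rest on the floor of its own pocket (axis within 14.5 mm of the pocket centre, height within 4 mm); the big stamp and the glue bottle stand upright within 20 mm of where they were (horizontal distance between round_stamp_center and pocket_wide below 0.0145 m and z of round_stamp_center in the frame of pocket_wide between 0.036 and 0.044 m and angle between each of round_stamp_center, square_stamp_center, oblong_stamp_center, ink_bottle_center, big_stamp_center, glue_bottle_center's own z axis and vertical below 0.12 rad and linear speed of each of round_stamp, square_stamp, oblong_stamp, ink_bottle below 0.02 m/s and horizontal distance between square_stamp_center and pocket_square below 0.0145 m and z of square_stamp_center in the frame of pocket_square between 0.036 and 0.044 m and horizontal distance between oblong_stamp_center and pocket_oblong below 0.0145 m and z of oblong_stamp_center in the frame of pocket_oblong between 0.036 and 0.044 m and horizontal distance between ink_bottle_center and pocket_narrow below 0.0145 m and z of ink_bottle_center in the frame of pocket_narrow between 0.031 and 0.039 m and distance of each of big_stamp_center, glue_bottle_center from where it was at the start of the episode below 0.02 m); the robot touches nothing.
It fails at once if the big round stamp is pushed, lifted or tipped (moved by more than 20 mm) (distance of big_stamp_center from where it was at the start of the episode above 0.02 m).
It fails at once if the glue bottle is pushed, lifted or tipped (moved by more than 20 mm) (distance of glue_bottle_center from where it was at the start of the episode above 0.02 m).
It also fails if it takes over 120 s, if anything falls off the work surface, if the arm or the gripper's body presses on something with over 40 N, if the wrist force passes 120 N, or if a joint passes its speed limit or range.

## Working session

There is one attempt and no reset: what is moved stays moved. The work goes in short steps, Python scripts to look and compute and a shell command to move; the robot and the scene stay as the last step left them, time stands still between calls to the robot, and variables do not carry over. Pictures are saved under pics/ and viewed, at most 14 in all, crops included, and the job is handed in when it is done.

```bash
mkdir -p pics
cat > h.py <<'E'
import numpy as np, cv2
from workcell import manip, eyes, job
def shot(n):
    p,d=eyes.camera(n); K=eyes.camera_params(n); return p,d,K
def world(d,K):
    v,u=np.mgrid[:d.shape[0],:d.shape[1]]
    T=np.array(K["world_from_camera"])
    P=np.stack([(u-K["cx"])/K["fx"]*d,(v-K["cy"])/K["fy"]*d,d,np.ones_like(d)],-1)
    W=(P@T.T)[...,:3]; W[d==0]=np.nan; return W
def save(p,f,s=1,box=None):
    if box: p=p[box[1]:box[3],box[0]:box[2]]
    cv2.imwrite(f,cv2.resize(p[...,::-1],None,fx=s,fy=s,interpolation=cv2.INTER_CUBIC))
E
python3 - <<'E'
from h import *
for n in("top","side"):
    p,d,K=shot(n); save(p,f"pics/{n}0.png",1.5); np.savez(f"{n}0",p=p,d=d,W=world(d,K)); print(np.round(K["world_from_camera"],3).tolist(),K["fx"])
print(manip.get_obs()["ee_rot"],manip.get_obs()["clock"],manip.hold_point_z)
E
```

```text
[[-0.011, -0.994, 0.11, 0.321], [-1.0, 0.012, 0.015, -0.001], [-0.016, -0.11, -0.994, 1.304], [0.0, 0.0, 0.0, 1.0]] 475.10128285455124
[[0.976, -0.114, 0.184, 0.299], [-0.216, -0.491, 0.844, -0.77], [-0.006, -0.864, -0.504, 0.512], [0.0, 0.0, 0.0, 1.0]] 365.2845789845844
[ 1.51803618e-01  9.88410465e-01 -6.39977481e-04 -7.33296677e-05] 0.1 0.0187
```

View pics/top0.png

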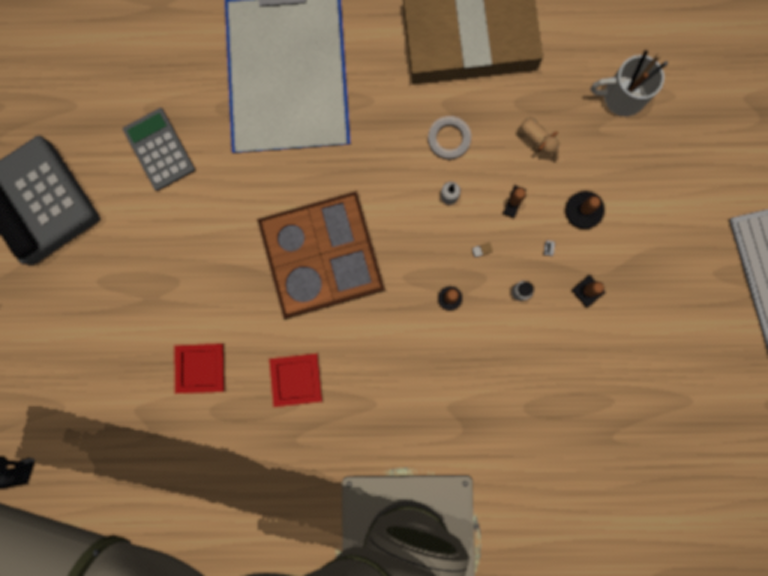

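View pics/side0.png

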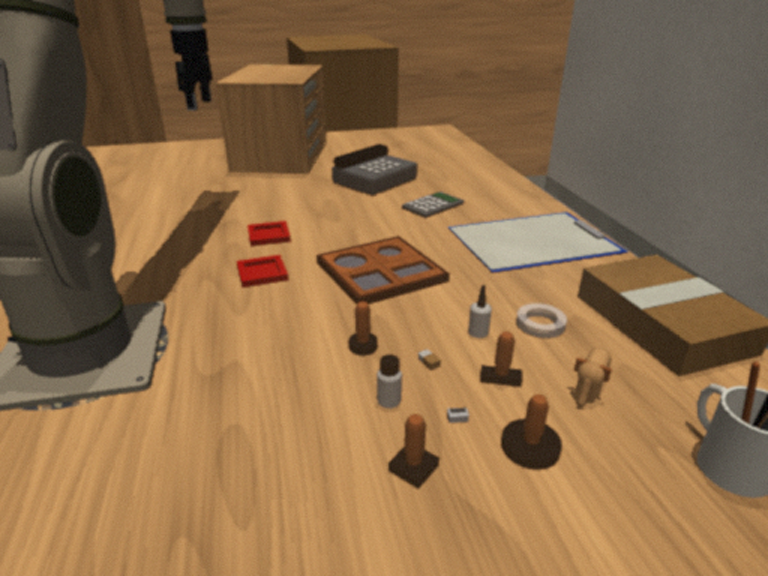

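In the top view (×1.5 pixels):
- **To move:** round stamp (451,298), ink with the wide flat cap (523,290), square stamp (589,291), oblong stamp (514,201).
- **To leave:** big stamp (585,209), the widest base, and glue with the pointed nozzle (451,192).
- **Pockets in the brown caddy:** wide (304,284), square (352,270), oblong (338,225), narrow (291,238).
- **Red trays:** (199,368) and (296,380), not meant.

I'll measure these and confirm them in one crop.

Run:
```python
from h import *
z=np.load("top0.npz"); p,d,W=z["p"],z["d"],z["W"]
save(p,"pics/crop.png",3,(165,110,425,225))
K=eyes.camera_params("top"); T=np.array(K["world_from_camera"])
def ray(u,v,h):
    r=T[:3,:3]@np.array([(u-K["cx"])/K["fx"],(v-K["cy"])/K["fy"],1]); o=T[:3,3]; return o+r*(h-o[2])/r[2]
print("table z",np.nanmedian(W[250:280,280:330,2]))
hsv=cv2.cvtColor(p,cv2.COLOR_RGB2HSV)
# objects
for n,u,v in [("round",451,298),("ink",523,290),("square",589,291),("oblong",514,201),("big",585,209),("glue",451,192)]:
    u,v=int(u/1.5),int(v/1.5); s=np.s_[v-22:v+22,u-22:u+22]
    w=W[s]; Z=w[...,2]; m=(Z>0.008)
    nl,l,st,c=cv2.connectedComponentsWithStats(m.astype(np.uint8)); k=1+np.argmin(np.hypot(*(c[1:]-22).T)+0*st[1:,4]) ; k=l[22,22] or k
    M=l==k
    hi=M&(Z>np.nanmax(Z[M])-0.02); lo=M&(Z<0.02)
    print(n,"zmax",np.round(np.nanmax(Z[M]),3),"top",np.round(np.nanmean(w[hi],0),4),"n",M.sum(),hi.sum())
    if n in("round","square","oblong","big"):
        dk=(p[s].max(-1)<55)&(Z<0.03); ys,xs=np.nonzero(dk); 
        pts=np.array([ray(x+u-22,y+v-22,0.014)[:2] for x,y in zip(xs,ys)],np.float32)
        r=cv2.minAreaRect(pts*1000); print("   base rect",np.round(r[0],1),np.round(r[1],1),round(r[2],1),len(pts))
# caddy pockets: grey
s=np.s_[120:220,165:265]
g=(hsv[s][...,1]<70)&(hsv[s][...,2]>50)
g=cv2.morphologyEx(g.astype(np.uint8),cv2.MORPH_OPEN,np.ones((3,3)))
nl,l,st,c=cv2.connectedComponentsWithStats(g)
for k in range(1,nl):
    if st[k,4]<60: continue
    ys,xs=np.nonzero(l==k); pts=np.array([ray(x+165,y+120,0.008)[:2] for x,y in zip(xs,ys)],np.float32)*1000
    r=cv2.minAreaRect(pts); print("pocket px",c[k]*1.5+[247.5,180],"mean",np.round(pts.mean(0),1),"rect",np.round(r[0],1),np.round(r[1],1),round(r[2],1),len(pts), "z",np.nanmedian(W[s][...,2][l==k]))
```

```text
table z -0.0006111592466124804
round zmax 0.084 top [ 0.4278 -0.0837  0.0756] n 219 66
   base rect [429. -83.] [35.4 35.5] 89.0 88
ink zmax 0.074 top [ 0.4383 -0.2133  0.0683] n 154 85
square zmax 0.085 top [ 0.4381 -0.3338  0.0769] n 272 65
   base rect [ 439.1 -333. ] [39.8 41. ] 38.8 146
oblong zmax 0.083 top [ 0.6044 -0.2052  0.0752] n 184 66
   base rect [ 604.  -203.8] [19.6 51.7] 62.4 64
big zmax 0.083 top [ 0.587  -0.334   0.0753] n 525 69
   base rect [ 589.  -332.1] [66.2 64.4] 89.2 367
glue zmax 0.088 top [ 0.6177 -0.0878  0.0791] n 151 15
pocket px [336.93650794 224.07936508] mean [568.7 121.4] rect [568.7 121.4] [73.6 40. ] 15.5 378 z 0.007471657007944943
pocket px [290.57048458 237.25110132] mean [545.1 207.2] rect [545.  207.1] [43.9 45. ] 44.6 227 z 0.007552808177117121
pocket px [349.98538622 270.24112735] mean [482.4  97.6] rect [482.4  97.9] [60.7 61.1] 15.4 479 z 0.007454968283453267
pocket px [302.85216346 283.52163462] mean [458.9 184.1] rect [459.  183.9] [59. 62.] 44.8 416 z 0.007452529434700983
```

View pics/crop.png

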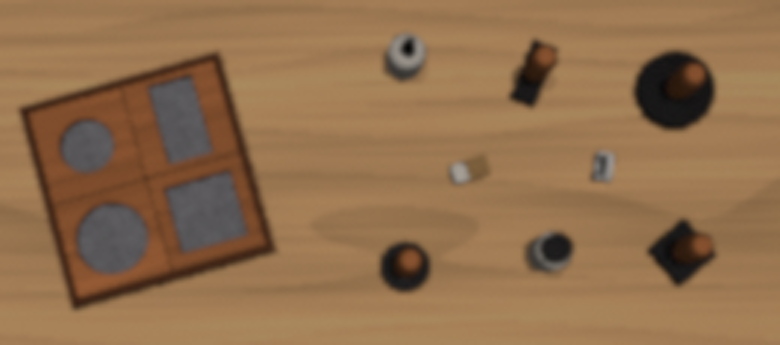

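The crop confirms the identification. The oblong stamp lies at about -28° and must turn +43° to match its pocket. The square stamp needs about -23°. Moving to above the round stamp.

```bash
python3 -m crank '[[[6,3.75,-3.75,0,0,0,-2.5],[6,3.75,-3.75,0,0,0,-2.5],[6,3.75,-3.75,0,0,0,-2.5],[6,3.75,-3.75,0,0,0,-2.5],[6,3.75,-3.75,0,0,0,-2.5],[6,3.75,-3.75,0,0,0,-2.5],[6,3.75,-3.75,0,0,0,-2.5],[6,3.75,-3.75,0,0,0,-2.5],[6,-0.75,-4.75,-1.25,0,0,-2.5],[6,-0.75,-4.75,-1.25,0,0,-2.5],[6,-0.75,-4.75,-1.25,0,0,-2.5],[6,-0.75,-4.75,-1.25,0,0,-2.5],[6,-0.75,-4.75,-1.25,0,0,-2.5],[6,-0.75,-4.75,-1.25,0,0,-2.5],[6,-0.75,-4.75,-1.25,0,0,-2.5],[6,-0.75,-4.75,-1.25,0,0,-2.5]]]' 30
```

```text
clock: 2.1
position: [0.4269, -0.0852, 0.1309]
ee_rot: [0.481, 0.877, 0.0, 0.0]
ft_force: [1.1, -0.1, 0.3]
grip_width: 0.702
grasp_force: 0.0
```

```bash
python3 -m crank '[[[6,0.15,0.2,-3,0,0,0],[6,0,0,-3,0,0,0],[6,0,0,-3,0,0,0],[6,0,0,-0.7,0,0,0],[6,0,0,0,0,0,0],[1.5,0,0,0,0,0,0],[1.5,0,0,0,0,0,0],[1.5,0,0,0,0,0,0],[1.5,0,0,0,0,0,0],[1.5,0,0,0,0,0,0]]]' 30
```

```text
clock: 3.35
position: [0.4298, -0.0817, 0.0351]
ee_rot: [0.481, 0.877, 0.001, 0.001]
ft_force: [-1.2, 1.7, 7.2]
grip_width: 0.27
grasp_force: 31.9
```

```bash
python3 -m crank '[[[1.5,0,0,3,0,0,0],[1.5,0,0,3,0,0,0],[1.5,0.5,4.4,0,0,0,0],[1.5,0.5,4.4,0,0,0,0],[1.5,0.5,4.4,0,0,0,0],[1.5,0.5,4.4,0,0,0,0],[1.5,0.5,4.4,0,0,0,0],[1.5,0.4,4.4,0,0,0,0],[1.5,0,0,0,0,0,0],[1.5,0,0,-2,0,0,0],[1.5,0,0,-2,0,0,0],[1.5,0,0,0,0,0,0]]]' 30
python3 - <<'E'
from h import *
p,d,K=shot("side"); save(p,"pics/r1.png",3,(130,50,330,240))
E
```

```text
clock: 4.85
position: [0.457, 0.1808, 0.0532]
ee_rot: [0.481, 0.877, -0.001, -0.001]
ft_force: [0.5, -0.4, -1.2]
grip_width: 0.272
grasp_force: 31.1
```

View pics/r1.png

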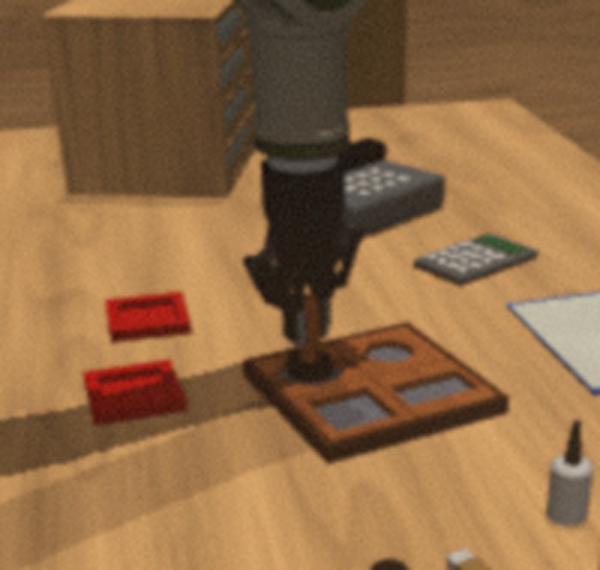

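The stamp hangs upright over the wide pocket at (312,365). Lowering and releasing, then on to the square stamp.

```bash
python3 -m crank '[[[1.5,0.2,0.3,-0.5,0,0,0],[1.5,0,0,-0.5,0,0,0],[1.5,0,0,0,0,0,0],[5,0,0,0,0,0,0],[5,0,0,0,0,0,0],[5,0,0,0,0,0,0],[5,0,0,3,0,0,0],[5,0,0,3,0,0,0],[5,0,0,3,0,0,0],[5,0,-5,0,0,0,0],[5,0,-5,0,0,0,0],[5,0,-5,0,0,0,0],[5,0,-5,0,0,0,0],[5,0,-5,0,0,0,0],[5,0,-5,0,0,0,0],[5,-0.5,-5,0,0,0,0],[5,-0.5,-5,0,0,0,0],[5,-0.5,-5,0,0,0,0],[5,-0.5,-5,0,0,0,0]]]' 30
python3 - <<'E'
from h import *
p,d,K=shot("top"); save(p,"pics/r2.png",4,(165,120,265,220))
W=world(d,K)[150:215,175:230]; m=W[...,2]>0.06; print(np.round(np.nanmean(W[m],0),4),m.sum())
print(manip.get_obs()["position"])
E
```

```text
clock: 7.28
position: [0.4399, -0.3162, 0.1346]
ee_rot: [0.48, 0.877, 0.0, 0.0]
ft_force: [1.1, -0.3, 0.8]
grip_width: 0.586
grasp_force: 0.0
[0.4565 0.1797 0.0819] 73
[ 0.43758793 -0.32294923  0.13504444]
```

View pics/r2.png

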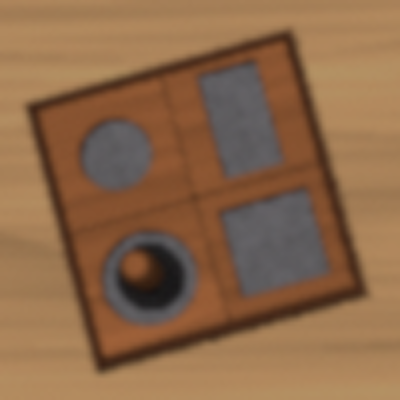

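The round stamp stands in the wide pocket, seen at (150,270) in the crop. Next, line up on the square stamp.

```bash
python3 -m crank '[[[5,0,-1.5,-2,0,0,0],[5,0,0,-2,0,0,0],[5,0,0,0,0,0,0],[5,0,0,0,0,0,0]]]'
```

```text
clock: 7.82
position: [0.4404, -0.3298, 0.0951]
ee_rot: [0.481, 0.877, 0.0, 0.0]
ft_force: [-0.2, 0.5, 0.6]
grip_width: 0.584
grasp_force: 0.0
```

```bash
python3 -m crank '[[[5,-0.1,-0.3,-3,0,0,0],[5,0,0,-3.1,0,0,0],[5,0,0,0,0,0,0],[1.5,0,0,0,0,0,0],[1.5,0,0,0,0,0,0],[1.5,0,0,0,0,0,0],[1.5,0,0,0,0,0,0],[1.5,0,0,0,0,0,0]]]' 30; python3 -m crank '[[[1.5,0,0,3,0,0,0],[1.5,0,0,3,0,0,0],[1.5,0.5,4.5,0,0,0,-3],[1.5,0.5,4.5,0,0,0,-3],[1.5,0.5,4.5,0,0,0,-3],[1.5,0.5,4.5,0,0,0,-3],[1.5,0.5,4.5,0,0,0,-3],[1.5,0.5,4.5,0,0,0,-3],[1.5,0.5,4.5,0,0,0,-3],[1.5,0.5,4.5,0,0,0,-2.4],[1.5,0.3,4,0,0,0,0],[1.5,0,3,0,0,0,0],[1.5,0,0,-2,0,0,0],[1.5,0,0,-2,0,0,0],[1.5,0,0,0,0,0,0]]]'
python3 - <<'E'
from h import *
p,d,K=shot("side"); save(p,"pics/s1.png",3,(130,50,330,240))
E
```

```text
clock: 8.82
position: [0.4401, -0.3333, 0.035]
ee_rot: [0.481, 0.877, 0.0, 0.001]
ft_force: [-1.0, 1.7, 7.7]
grip_width: 0.267
grasp_force: 30.7
clock: 10.7
position: [0.4814, 0.0969, 0.0529]
ee_rot: [0.649, 0.761, -0.001, -0.0]
ft_force: [-0.9, -0.2, 0.6]
grip_width: 0.271
grasp_force: 30.0
```

View pics/s1.png

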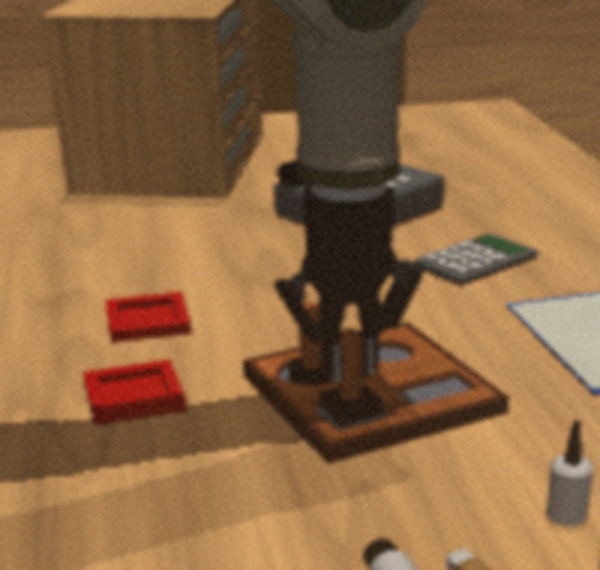

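The square stamp is aligned over its pocket at (350,400). My lift was too low: the carry knocked over the ink bottle, which I can see tilted at (390,555). I'll place the square stamp first, then look at the bottle.

```bash
python3 -m crank '[[[1.5,0.1,0.1,-0.5,0,0,0],[1.5,0,0,-0.5,0,0,0],[1.5,0,0,0,0,0,0],[4.5,0,0,0,0,0,0],[4.5,0,0,0,0,0,0],[4.5,0,0,0,0,0,0],[4.5,0,0,4,0,0,0],[4.5,0,0,4,0,0,0],[4.5,0,0,4,0,0,0],[4.5,2,-4,0,0,0,3],[4.5,2,-4,0,0,0,3],[4.5,2,-4,0,0,0,3],[4.5,2,-4,0,0,0,3],[4.5,2,-4,0,0,0,3],[4.5,2,-4,0,0,0,3],[4.5,0,-3,0,0,0,3],[4.5,0,-3,0,0,0,3]]]'
python3 - <<'E'
from h import *
p,d,K=shot("top"); save(p,"pics/s2.png",2.9,(165,110,425,225));np.savez("top2",p=p,d=d,W=world(d,K))
p,d,K=shot("side"); save(p,"pics/s3.png",2.5,(180,160,420,340))
E
```

```text
clock: 12.88
position: [0.603, -0.203, 0.1631]
ee_rot: [0.475, 0.88, -0.0, -0.0]
ft_force: [-0.2, -0.2, 0.4]
grip_width: 0.526
grasp_force: 0.0
```

View pics/s2.png

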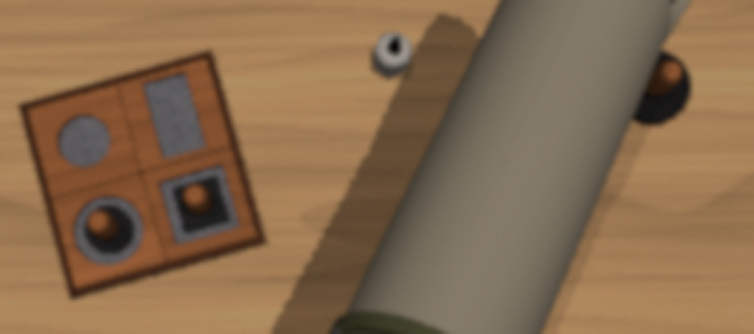

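View pics/s3.png

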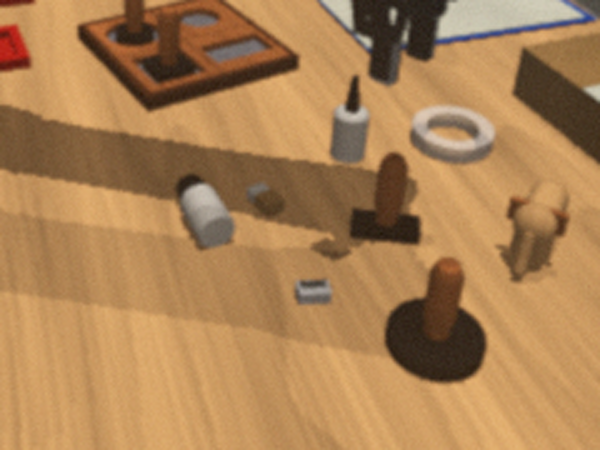

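Round (108,230) and square (198,205) stamps are in their pockets. In the side crop the ink bottle lies at (205,212) with its cap to the upper left. Oblong stamp next, lifted high this time.

```bash
python3 -m crank '[[[4.5,0.1,-0.1,-4,0,0,0],[4.5,0,0,-4,0,0,0],[4.5,0,0,-4,0,0,0],[4.5,0,0,-0.9,0,0,0],[4.5,0,0,0,0,0,0],[1.5,0,0,0,0,0,0],[1.5,0,0,0,0,0,0],[1.5,0,0,0,0,0,0],[1.5,0,0,0,0,0,0],[1.5,0,0,0,0,0,0],[1.5,0,0,4,0,0,0],[1.5,0,0,4,0,0,0],[1.5,0,0,4,0,0,0]]]' 30;  python3 -m crank '[[[1.5,-4,2.5,0,0,0,5],[1.5,-4,2.5,0,0,0,5],[1.5,0,5,0,0,0,5],[1.5,0,5,0,0,0,5],[1.5,0,5,0,0,0,5],[1.5,0,5,0,0,0,5],[1.5,2,4,0,0,0,5],[1.5,2.5,3.5,0,0,0,5],[1.5,0,0,-3,0,0,3],[1.5,0,0,-3,0,0,0],[1.5,0,0,-3,0,0,0],[1.5,0,0,-1,0,0,0],[1.5,0,0,0,0,0,0]]]'
python3 - <<'E'
from h import *
p,d,K=shot("side"); save(p,"pics/o1.png",3,(180,50,380,240))
E
```

```text
clock: 14.6
position: [0.604, -0.2028, 0.1562]
ee_rot: [0.476, 0.879, 0.0, 0.0]
ft_force: [0.7, -1.5, -1.6]
grip_width: 0.265
grasp_force: 31.0
clock: 16.23
position: [0.5691, 0.1221, 0.0546]
ee_rot: [0.121, 0.993, -0.0, -0.0]
ft_force: [-0.1, 0.2, -0.3]
grip_width: 0.266
grasp_force: 31.0
```

View pics/o1.png

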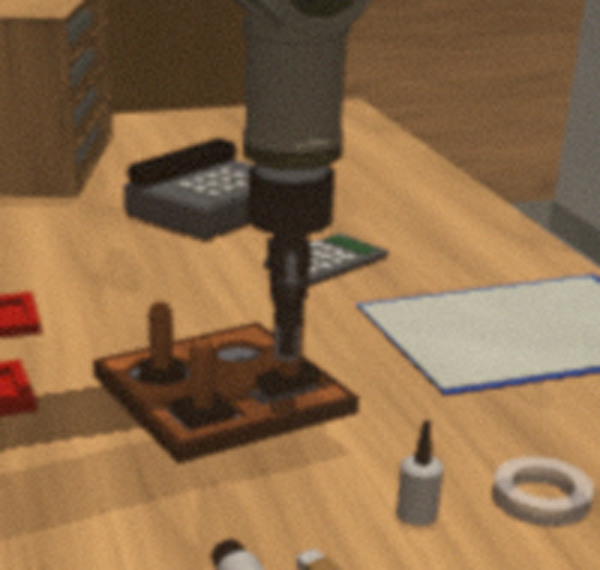

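The oblong stamp is aligned over its pocket at (288,382). Release, retreat upward and measure the ink bottle.

```bash
python3 -m crank '[[[1.5,0,0,-0.6,0,0,0],[1.5,0,0,-0.5,0,0,0],[1.5,0,0,0,0,0,0],[4.5,0,0,0,0,0,0],[4.5,0,0,0,0,0,0],[4.5,0,0,0,0,0,0],[4.5,0,0,4,0,0,0],[4.5,0,0,4,0,0,0],[4.5,0,0,4,0,0,0],[4.5,0,0,2,0,0,0],[4.5,0,0,0,0,0,0]]]'
python3 - <<'E'
from h import *
for n in("top","side"):
    p,d,K=shot(n); W=world(d,K)
    if n=="top": save(p,"pics/i1.png",5,(270,140,400,230))
    m=(W[...,2]>0.008)&(abs(W[...,0]-0.46)<0.08)&(abs(W[...,1]+0.2)<0.09)
    nl,l,st,c=cv2.connectedComponentsWithStats(m.astype(np.uint8))
    for k in range(1,nl):
        if st[k,4]<30: continue
        q=W[l==k]; r=cv2.minAreaRect((q[:,:2]*1000).astype(np.float32)); print(n,c[k],st[k,4],np.round(q.mean(0),4),"zmax",q[:,2].max().round(4),np.round(r[0],1),np.round(r[1],1),round(r[2],1))
        b=q[q[:,2]>0.026]
        if len(b)>10: print("   ridge pca",np.round(b.mean(0),4),np.linalg.svd(b-b.mean(0))[2][0].round(3), "rgb")
        dk=p[l==k].max(-1)<60; print("   dark mean",q[dk].mean(0).round(4),dk.sum(),"light",q[~dk].mean(0).round(4))
E
```

```text
clock: 17.65
position: [0.5699, 0.1224, 0.1848]
ee_rot: [0.121, 0.993, 0.001, 0.001]
ft_force: [0.3, -0.1, -0.6]
grip_width: 0.526
grasp_force: 0.0
top [366.42307692 165.36538462] 52 [ 0.5181 -0.2682  0.0118] zmax 0.0175 [ 518.5 -268.4] [15.3 26.4] 79.8
   dark mean [nan nan nan] 0 light [ 0.5181 -0.2682  0.0118]
top [321.84       166.33333333] 75 [ 0.517  -0.1461  0.0118] zmax 0.0168 [ 516.8 -145.7] [18.5 33.4] 20.6
   dark mean [nan nan nan] 0 light [ 0.517  -0.1461  0.0118]
top [328.43831169 188.12987013] 308 [ 0.455  -0.1606  0.0279] zmax 0.0411 [ 455.6 -159. ] [34.1 70.3] 7.0
   ridge pca [ 0.456  -0.1629  0.0303] [-0.094  0.995 -0.021] rgb
   dark mean [ 0.4519 -0.132   0.0266] 51 light [ 0.4556 -0.1663  0.0282]
side [261.41057935 243.58690176] 397 [ 0.4569 -0.1709  0.0244] zmax 0.0332 [ 457.3 -159. ] [31.5 71.6] 8.8
   ridge pca [ 0.4587 -0.1667  0.0296] [ 0.114 -0.993  0.027] rgb
   dark mean [ 0.4512 -0.1323  0.0256] 24 light [ 0.4573 -0.1734  0.0243]
side [286.22891566 237.91566265] 83 [ 0.5208 -0.1468  0.0104] zmax 0.0121 [ 520.3 -145. ] [19.  35.2] 19.0
   dark mean [nan nan nan] 0 light [ 0.5208 -0.1468  0.0104]
side [305.14634146 274.64634146] 82 [ 0.5211 -0.2681  0.0105] zmax 0.0126 [ 521.3 -268.3] [15.4 25. ] 78.2
   dark mean [nan nan nan] 0 light [ 0.5211 -0.2681  0.0105]<stdin>:12: RuntimeWarning: Mean of empty slice.
  ret = um.true_divide(
```

View pics/i1.png

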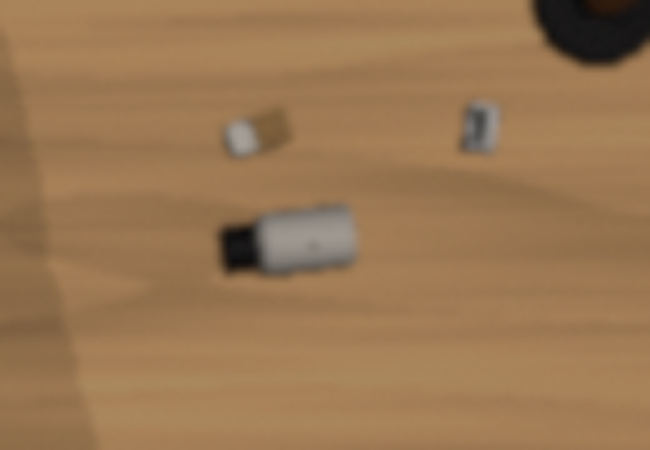

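The oblong stamp is released. The ink bottle lies with its foot at about (0.460,-0.194) and its cap toward +y, white body centred at (305,240) in the crop. The plan:
- Pick it up with the tool leaning 15°.
- Turn it so the cap points outward.
- Pitch it up and stand it on free desk.
- Regrasp it from above.

```bash
python3 -m crank '[[[5.5,-1.4,-3.6,0,0,0,-8.8],[5.5,-1.4,-3.6,0,0,0,-8.8],[5.5,-1.4,-3.6,0,0,0,-8.8],[5.5,-1.4,-3.6,0,0,0,-8.8],[5.5,-1.4,-3.6,0,0,0,-8.8],[5.5,-1.4,-3.6,0,0,0,-8.8],[5.5,-1.4,-3.6,0,0,0,-8.8],[5.5,-1.4,-3.6,0,0,0,-8.8],[5.5,0,0,-4,-7.5,0,0],[5.5,0,0,-4,-7.5,0,0],[5.5,0,0,-4,0,0,0],[5.5,0,0,0,0,0,0],[5.5,0,0,0,0,0,0]]]' 30
```

```text
clock: 19.38
position: [0.4573, -0.1665, 0.0642]
ee_rot: [0.665, 0.735, -0.097, 0.088]
ft_force: [0.4, -0.2, 0.9]
grip_width: 0.643
grasp_force: 0.0
```

```bash
python3 -m crank '[[[5.5,0,0,-3,0,0,0],[5.5,0,0,-2,0,0,0],[5.5,0,0,-0.6,0,0,0],[5.5,0,0,0,0,0,0],[2.5,0,0,0,0,0,0],[2.5,0,0,0,0,0,0],[2.5,0,0,0,0,0,0],[2.5,0,0,0,0,0,0],[2.5,0,0,0,0,0,0]]]' 30; python3 -m crank '[[[2.5,0,0,4,0,0,0],[2.5,0,0,4,0,0,0],[2.5,0,0,4,0,0,0],[2.5,0,-1,4,0,0,-10],[2.5,0,-1,0,0,0,-10],[2.5,0,-1,0,0,0,-10],[2.5,0,-1,0,0,0,-10],[2.5,0,0,0,0,0,-10],[2.5,0,0,0,0,0,-10],[2.5,0,0,0,0,0,-10],[2.5,0,0,0,0,0,-10],[2.5,0,0,0,0,0,-10],[2.5,0,0,0,0,0,-10],[2.5,0,0,0,0,0,-10],[2.5,0,0,0,0,0,-10],[2.5,0,0,0,0,0,0],[2.5,0,0,0,0,0,0]]]'
python3 - <<'E'
from h import *
from scipy.spatial.transform import Rotation as R
o=manip.get_obs(); print(np.round(R.from_quat(o["ee_rot"]).as_matrix(),3), np.round(o["joint_pos"],2))
p,d,K=shot("side"); save(p,"pics/i2.png",2.5,(150,100,390,330))
E
```

```text
clock: 20.5
position: [0.4579, -0.1658, 0.0084]
ee_rot: [0.665, 0.735, -0.096, 0.088]
ft_force: [-2.3, 1.7, 8.9]
grip_width: 0.385
grasp_force: 29.3
clock: 22.62
position: [0.4572, -0.2055, 0.1675]
ee_rot: [0.97, -0.206, -0.124, -0.04]
ft_force: [0.5, 0.1, -0.8]
grip_width: 0.381
grasp_force: 31.0
[[ 0.884 -0.41  -0.224]
 [-0.39  -0.912  0.129]
 [-0.257 -0.026 -0.966]] [-0.44  0.47  1.04  1.7  -0.38  1.48 -1.3 ]
```

View pics/i2.png

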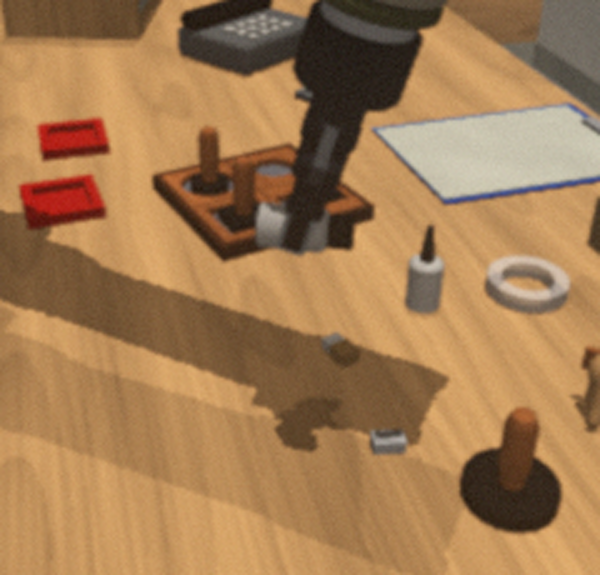

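The bottle is held horizontally with its cap outward at (342,232). Pitching it up by 80°.

```bash
python3 -m crank '[[[2.5,0,0,0,-4.1,-9.1,0],[2.5,0,0,0,-4.1,-9.1,0],[2.5,0,0,0,-4.1,-9.1,0],[2.5,0,0,0,-4.1,-9.1,0],[2.5,0,0,0,-4.1,-9.1,0],[2.5,0,0,0,-4.1,-9.1,0],[2.5,0,0,0,-4.1,-9.1,0],[2.5,0,0,0,-4.1,-9.1,0],[2.5,0,0,0,0,0,0],[2.5,0,0,0,0,0,0]]]'
python3 - <<'E'
from h import *
from scipy.spatial.transform import Rotation as R
o=manip.get_obs(); print(np.round(R.from_quat(o["ee_rot"]).as_matrix(),3), np.round(o["joint_pos"],2))
p,d,K=shot("side"); save(p,"pics/i3.png",2.5,(150,100,390,330))
m=world(d,K)
E
```

```text
clock: 23.92
position: [0.4991, -0.2394, 0.2172]
ee_rot: [0.891, -0.197, 0.401, 0.085]
ft_force: [-0.4, 0.3, -0.4]
grip_width: 0.381
grasp_force: 31.0
[[ 0.601 -0.419  0.681]
 [-0.283 -0.908 -0.309]
 [ 0.747 -0.007 -0.664]] [-0.49 -0.5   0.67  2.42  1.11  0.48 -2.6 ]
```

View pics/i3.png

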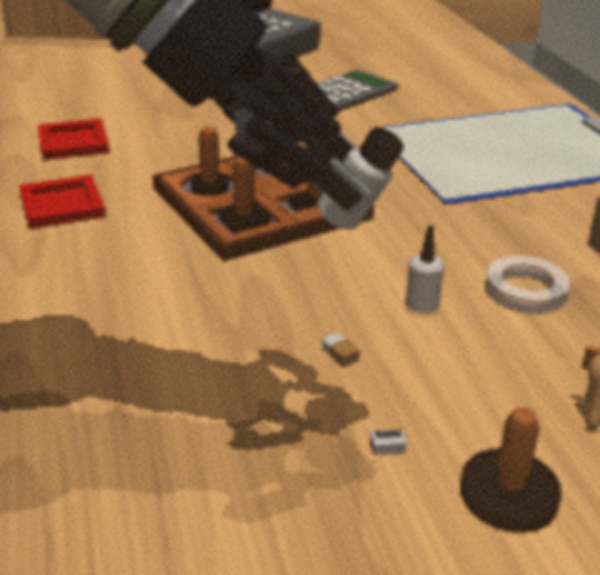

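The joint limits stopped the pitch at about 63°, too close in. I'll carry the bottle out to the open desk at about (0.45,-0.47) and finish pitching there.

```bash
python3 -m crank '[[[2.5,-1,-4.6,0,0,0,-4.2],[2.5,-1,-4.6,0,0,0,-4.2],[2.5,-1,-4.6,0,0,0,-4.2],[2.5,-1,-4.6,0,0,0,-4.2],[2.5,-1,-4.6,0,0,0,-4.2],[2.5,0,0,0,0,0,0],[2.5,0,0,0,-7.2,-7,0],[2.5,0,0,0,-7.2,-7,0],[2.5,0,0,0,0,0,0],[2.5,0,0,0,0,0,0]]]'
python3 - <<'E'
from h import *
from scipy.spatial.transform import Rotation as R
o=manip.get_obs(); print(np.round(R.from_quat(o["ee_rot"]).as_matrix(),3), np.round(o["joint_pos"],2))
E
```

```text
clock: 25.22
position: [0.4455, -0.4765, 0.2594]
ee_rot: [0.822, -0.349, 0.415, 0.175]
ft_force: [0.3, 0.3, -0.7]
grip_width: 0.38
grasp_force: 31.1
[[ 0.412 -0.719  0.561]
 [-0.428 -0.696 -0.577]
 [ 0.805 -0.002 -0.594]] [-0.07 -0.23  0.73  2.23  1.04  0.25 -2.57]
```

```bash
python3 -m crank '[[[2.5,0,0,-3,0,0,0],[2.5,0,0,-3,0,0,0],[2.5,0,0,-3,0,0,0],[2.5,0,0,-3,0,0,0],[2.5,0,0,-3,0,0,0],[2.5,0,0,-2,0,0,0],[2.5,0,0,0,-3,-3,0],[2.5,0,0,0,-3,-3,0],[2.5,0,0,0,-3,-3,0],[2.5,0,0,0,0,0,0]]]'
python3 - <<'E'
from h import *
from scipy.spatial.transform import Rotation as R
o=manip.get_obs(); print(np.round(R.from_quat(o["ee_rot"]).as_matrix(),3), np.round(o["joint_pos"],2))
p,d,K=shot("side"); save(p,"pics/i4.png",2.2,(150,184,350,384))
E
```

```text
clock: 26.48
position: [0.4296, -0.4753, 0.3139]
ee_rot: [0.796, -0.323, 0.464, 0.216]
ft_force: [0.6, 0.3, -0.8]
grip_width: 0.38
grasp_force: 31.1
[[ 0.36  -0.715  0.599]
 [-0.314 -0.697 -0.644]
 [ 0.878  0.044 -0.476]] [ 0.9  -0.22 -0.16  2.26  1.01  0.07 -2.6 ]
```

View pics/i4.png

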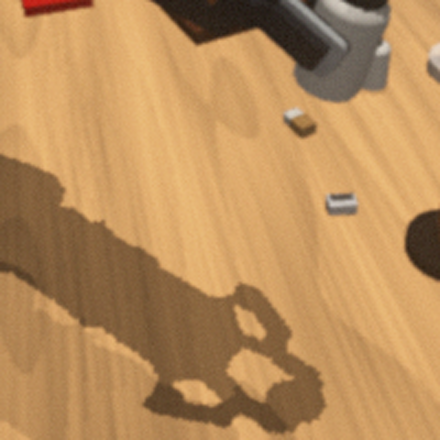

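The controller ran into the j6 and j7 limits on this branch. I'll fit a quick kinematic model from the logged poses to see which tilt direction is feasible.

```bash
cat > fk.py <<'E'
import numpy as np, itertools
from scipy.spatial.transform import Rotation as R
from scipy.optimize import least_squares
D=[([-1.289,.332,-.065,1.46,.022,1.35,-.088],[.1518,.9884,-.00064,0],[.188,.596,.231]),
([-.44,.47,1.04,1.7,-.38,1.48,-1.3],[.97,-.206,-.124,-.04],[.4572,-.2055,.1675]),
([-.49,-.5,.67,2.42,1.11,.48,-2.6],[.891,-.197,.401,.085],[.4991,-.2394,.2172]),
([-.07,-.23,.73,2.23,1.04,.25,-2.57],[.822,-.349,.415,.175],[.4455,-.4765,.2594]),
([.9,-.22,-.16,2.26,1.01,.07,-2.6],[.796,-.323,.464,.216],[.4296,-.4753,.3139])]
LO=np.array([-2.6,-.5,-1.47,.16,-1.27,.06,-2.6]);HI=np.array([2.6,2.12,1.34,2.42,4.41,2.06,2.6])
def fk(q,s,P,a):
    Rm=R.identity(); p=np.zeros(3)
    for i,ax in enumerate("zyzyzyz"):
        Rm=Rm*R.from_euler(ax,s[i]*q[i]+a[i]); p=p+Rm.apply(P[i])
    return Rm,p
E
cat > fit.py <<'E'
from fk import *
best=[]
for s in itertools.product([1,-1],repeat=7):
    # residual relative rotation constancy, offsets unknown only on j1 and tool
    f=lambda x:np.concatenate([(R.from_quat(d[1]).inv()*R.from_euler('z',x[0])*fk(d[0],s,np.zeros((7,3)),np.zeros(7))[0]*R.from_euler('z',x[1])).as_rotvec() for d in D])
    for x0 in (0,np.pi/2,np.pi,-np.pi/2):
        r=least_squares(f,[x0,0.]); best.append((r.cost,s,r.x))
best.sort(key=lambda b:b[0]); 
for b in best[:4]: print(b)
c,s,x=best[0]; a=np.zeros(7);a[0]=x[0];a[6]=x[1]
def g(y):
    P=np.zeros((7,3));P[0,2]=y[0];P[2,2]=y[1];P[2,0]=y[2];P[4,2]=y[3];P[4,0]=y[4];P[6,2]=y[5];P[5,0]=y[6]
    return P
h=lambda y:np.concatenate([[*(fk(d[0],s,g(y),a)[1]-d[2])] for d in D]+[1e-3*y])
r=least_squares(h,[.3,.4,0,.4,0,.2,0]);print(r.x.round(3),np.abs(r.fun[:15]).max())
np.savez("arm",s=s,a=a,P=g(r.x))
E
python3 fit.py
```

```text
(np.float64(0.0001431297633727055), (-1, 1, -1, 1, -1, 1, -1), array([0.00315092, 1.57260864]))
(np.float64(0.00014312976337270674), (-1, 1, -1, 1, -1, 1, -1), array([0.00315092, 1.57260864]))
(np.float64(0.00014312976337270712), (-1, 1, -1, 1, -1, 1, -1), array([6.28633623, 1.57260864]))
(np.float64(0.00014312976337270763), (-1, -1, -1, -1, -1, -1, -1), array([ 3.14474358, -1.56898402]))
[0.312 0.411 0.022 0.518 0.044 0.307 0.021] 0.0465249251226349
```

```bash
cat > fit2.py <<'E'
from fk import *
z=np.load("arm.npz"); s,a=z["s"],z["a"]
from workcell import manip
o=manip.get_obs(); D2=D+[(o["joint_pos"],o["ee_rot"],o["position"])]
def g(y):
    P=np.zeros((7,3));P[0,2]=y[0];P[2]=[y[2],y[7],y[1]];P[4]=[y[4],y[8],y[3]];P[6,2]=y[5];P[5,0]=y[6];P[5,1]=y[9]
    return P
h=lambda y:np.concatenate([[*(fk(d[0],s,g(y),a)[1]-d[2])] for d in D2]+[1e-3*y])
r=least_squares(h,[.3,.4,0,.4,0,.2,0,0,0,0]);print(r.x.round(3),np.abs(r.fun[:18]).max())
P=g(r.x)
np.savez("arm",s=s,a=a,P=P)
# search: final pose, tool tilt th from vertical in world direction beta relative to azimuth
rng=np.random.default_rng(0)
def sol(pos,th,beta,flip):
    az=np.arctan2(pos[1],pos[0]); dr=az+beta
    tz=np.array([np.cos(dr)*np.sin(th),np.sin(dr)*np.sin(th),-np.cos(th)]); ty=np.array([-np.sin(dr),np.cos(dr),0])*flip
    Rt=R.from_matrix(np.stack([np.cross(ty,tz),ty,tz],1)); out=[]
    for k in range(12):
        f=lambda q:np.concatenate([(fk(q,s,P,a)[1]-pos)*10,(Rt.inv()*fk(q,s,P,a)[0]).as_rotvec(),.003*(q-(LO+HI)/2)/(HI-LO)])
        r=least_squares(f,rng.uniform(LO+.02,HI-.02),bounds=(LO+.05,HI-.05),max_nfev=60)
        e=np.abs(r.fun[:6]).max(); 
        if e<.02: out.append((r.cost,r.x))
    return min(out,key=lambda t:t[0])[1] if out else None
for pos in ([.5,-.3,.04],[.6,-.36,.04]):
  for b in (0,45,90,135,180,-135,-90,-45):
    for fl in (1,-1):
        q=sol(np.array(pos),np.radians(65),np.radians(b),fl)
        print(pos,b,fl,None if q is None else q.round(2))
E
python3 fit2.py
```

```text
[ 0.251  0.444  0.015  0.491  0.004  0.327  0.004 -0.034 -0.004 -0.004] 0.011702743643163482Traceback (most recent call last):
  File "fit2.py", line 27, in <module>
    q=sol(np.array(pos),np.radians(65),np.radians(b),fl)
  File "fit2.py", line 20, in sol
    r=least_squares(f,rng.uniform(LO+.02,HI-.02),bounds=(LO+.05,HI-.05),max_nfev=60)
    return func(*args, **kwargs)
    raise ValueError("Initial guess is outside of provided bounds")
ValueError: Initial guess is outside of provided bounds
```

```bash
sed -i 's/rng.uniform(LO+.02,HI-.02)/rng.uniform(LO+.06,HI-.06)/' fit2.py; time timeout 500 python3 fit2.py
```

```text
[ 0.251  0.444  0.015  0.491  0.004  0.327  0.004 -0.034 -0.004 -0.004] 0.011702743643163482
[0.5, -0.3, 0.04] 0 1 None
[0.5, -0.3, 0.04] 0 -1 None
[0.5, -0.3, 0.04] 45 1 [ 0.32  0.71  0.72  2.2   4.36  1.41 -2.09]
[0.5, -0.3, 0.04] 45 -1 [0.32 0.71 0.72 2.2  4.36 1.41 1.05]
[0.5, -0.3, 0.04] 90 1 [ 1.15  0.82 -0.25  1.59 -0.83  1.41 -2.32]
[0.5, -0.3, 0.04] 90 -1 [ 1.31  0.85 -0.46  1.59 -0.7   1.34  0.74]
[0.5, -0.3, 0.04] 135 1 [ 0.87  1.11 -0.22  1.   -0.44  1.98 -2.2 ]
[0.5, -0.3, 0.04] 135 -1 [ 0.97  1.13 -0.42  1.   -0.31  1.96  0.86]
[0.5, -0.3, 0.04] 180 1 None
[0.5, -0.3, 0.04] 180 -1 None
[0.5, -0.3, 0.04] -135 1 [ 0.13  1.13  0.19  1.02  0.36  2.01 -1.04]
[0.5, -0.3, 0.04] -135 -1 [0.13 1.13 0.19 1.02 0.36 2.01 2.1 ]
[0.5, -0.3, 0.04] -90 1 [-0.12  0.83  0.17  1.62  0.8   1.48 -0.92]
[0.5, -0.3, 0.04] -90 -1 [-0.14  0.83  0.19  1.62  0.79  1.47  2.23]
[0.5, -0.3, 0.04] -45 1 [ 0.03  0.53 -0.09  2.23  1.58  1.14 -1.14]
[0.5, -0.3, 0.04] -45 -1 [-0.03  0.53 -0.03  2.23  1.57  1.11  2.  ]
[0.6, -0.36, 0.04] 0 1 [ 0.69  0.5  -0.23  2.29  3.01  0.78 -1.4 ]
[0.6, -0.36, 0.04] 0 -1 [0.29 0.51 0.19 2.29 3.09 0.78 1.49]
[0.6, -0.36, 0.04] 45 1 [ 0.39  0.77  0.58  1.94  4.36  1.28 -2.24]
[0.6, -0.36, 0.04] 45 -1 [0.28 0.84 0.72 1.94 4.29 1.37 0.87]
[0.6, -0.36, 0.04] 90 1 [ 1.04  0.99 -0.22  1.24 -0.86  1.49 -2.47]
[0.6, -0.36, 0.04] 90 -1 [ 1.19  1.03 -0.48  1.24 -0.66  1.41  0.58]
[0.6, -0.36, 0.04] 135 1 None
[0.6, -0.36, 0.04] 135 -1 None
[0.6, -0.36, 0.04] 180 1 None
[0.6, -0.36, 0.04] 180 -1 None
[0.6, -0.36, 0.04] -135 1 None
[0.6, -0.36, 0.04] -135 -1 None
[0.6, -0.36, 0.04] -90 1 [-0.04  1.01  0.2   1.26  0.81  1.54 -0.74]
[0.6, -0.36, 0.04] -90 -1 [0.06 0.99 0.05 1.27 0.92 1.59 2.36]
[0.6, -0.36, 0.04] -45 1 [ 0.09  0.65 -0.03  1.97  1.61  1.06 -0.98]
[0.6, -0.36, 0.04] -45 -1 [ 0.08  0.65 -0.01  1.97  1.6   1.05  2.16]
real	0m20.022s
user	0m20.606s
sys	0m0.027s
```

Tilting tangentially, with the cap direction at azimuth +90°, is comfortable for the joints. I'll return to vertical, yaw back and tilt that way.

```bash
python3 -m crank '[[[2.5,0,0,0,6.5,6.2,0],[2.5,0,0,0,6.5,6.2,0],[2.5,0,3,0,6.5,6.2,0],[2.5,0,3,0,6.5,6.2,0],[2.5,0,3,-1,6.5,6.2,0],[2.5,0,3,-1,6.5,6.2,0],[2.5,0,3,-1,5,5,0],[2.5,0,3,-2,0,0,0],[2.5,0,2,-2,0,0,0],[2.5,0,0,0,0,0,0]]]'
cat > st.py <<'E'
from h import *
from scipy.spatial.transform import Rotation as R
o=manip.get_obs(); print(np.round(R.from_quat(o["ee_rot"]).as_matrix(),3), np.round(o["joint_pos"],2), np.round(o["position"],4))
E
python3 st.py
```

```text
clock: 27.78
position: [0.4228, -0.2887, 0.2574]
ee_rot: [0.92, -0.373, 0.092, 0.075]
ft_force: [-0.8, -0.6, -0.2]
grip_width: 0.38
grasp_force: 31.0
[[ 0.705 -0.7    0.113]
 [-0.673 -0.71  -0.207]
 [ 0.225  0.07  -0.972]] [ 0.19 -0.1   0.21  1.9   0.18  1.16 -2.  ] [ 0.4228 -0.2887  0.2574]
```

```bash
python3 -m crank '[[[2.5,0,0,0,0,0,10],[2.5,0,0,0,0,0,10],[2.5,0,0,0,0,0,10],[2.5,0,0,0,0,0,10],[2.5,0,0,0,0,0,10],[2.5,0,0,0,0,0,10],[2.5,0,0,0,0,0,10],[2.5,0,0,0,0,0,10],[2.5,0,0,0,0,0,10],[2.5,0,0,0,0,0,10],[2.5,0,0,0,0,0,0]]]'
python3 st.py
```

```text
clock: 29.15
position: [0.4231, -0.2921, 0.2597]
ee_rot: [0.878, 0.463, 0.118, -0.023]
ft_force: [-1.0, 0.5, -0.7]
grip_width: 0.381
grasp_force: 31.0
[[ 0.544  0.818  0.185]
 [ 0.807 -0.571  0.15 ]
 [ 0.228  0.068 -0.971]] [ 0.16  0.02  0.52  1.79 -0.26  1.29  0.15] [ 0.4231 -0.2921  0.2597]
```

```bash
python3 -m crank '[[[2.5,0.4,0,-2.5,2.2,3.2,0],[2.5,0.4,0,-2.5,7.3,-5.1,0],[2.5,0.4,0,-2.5,7.3,-5.1,0],[2.5,0.4,0,-2.5,7.3,-5.1,0],[2.5,0.4,0,0,7.3,-5.1,0],[2.5,0,0,0,7.3,-5.1,0],[2.5,0,0,0,7.3,-5.1,0],[2.5,0,0,0,0,0,0],[2.5,0,0,0,0,0,0]]]'
python3 st.py
```

```text
clock: 30.28
position: [0.4432, -0.2911, 0.16]
ee_rot: [0.741, 0.387, 0.486, -0.253]
ft_force: [0.6, -0.2, -0.3]
grip_width: 0.377
grasp_force: 31.1
[[ 0.227  0.82   0.525]
 [ 0.328 -0.572  0.752]
 [ 0.917  0.001 -0.399]] [ 0.7   0.63  0.45  1.75 -1.15  1.74  0.96] [ 0.4432 -0.2911  0.16  ]
```

```bash
cat > bot.py <<'E'
from h import *
p,d,K=shot("side"); W=world(d,K); o=manip.get_obs(); t=np.array(o["position"])
hsv=cv2.cvtColor(p,cv2.COLOR_RGB2HSV)
m=(np.linalg.norm(W-t,axis=-1)<0.09)&(hsv[...,1]<40)&(hsv[...,2]>90)
nl,l,st,c=cv2.connectedComponentsWithStats(m.astype(np.uint8)); k=1+np.argmax(st[1:,4]); q=W[l==k]
print("n",st[k],"mean",q.mean(0).round(3),"min",np.percentile(q,2,axis=0).round(3),"max",np.percentile(q,98,axis=0).round(3))
# silhouette centre line: per-row image midpoints -> world at mean depth
m2=(np.linalg.norm(W-t,axis=-1)<0.09)&(p.max(-1)<60)
for zz in np.arange(q[:,2].min(),q[:,2].max(),.008):
    b=q[(q[:,2]>=zz)&(q[:,2]<zz+.008)]
    if len(b)>3: print(zz.round(3),b.mean(0).round(4),len(b))
E
python3 bot.py
```

```text
n [263 213  22  12 142] mean [ 0.438 -0.308  0.182] min [ 0.426 -0.321  0.175] max [ 0.453 -0.295  0.188]
0.173 [ 0.4391 -0.3108  0.1783] 47
0.181 [ 0.4368 -0.3063  0.1843] 95
```

Run:
```python
from h import *
from scipy.spatial.transform import Rotation as R
R1=R.from_quat([.665,.735,-.096,.088]); v=R1.inv().apply(np.array([.460,-.194,.017])-[.4579,-.1658,.0084]); c=R1.inv().apply([-.1,.995,0])
o=manip.get_obs(); R2=R.from_quat(o["ee_rot"]); f=R2.apply(v)+o["position"]; ax=R2.apply(c)
print("foot",f,"axis",ax, "lowest z", f[2]-.017*np.hypot(*ax[:2]), "drop to desk cm",100*(f[2]-.017*np.hypot(*ax[:2])))
```

```text
foot [ 0.43565279 -0.30086314  0.13397367] axis [0.07979976 0.12606276 0.98882009] lowest z 0.13143732082770207 drop to desk cm 13.143732082770207
```

```bash
python3 -m crank '[[[2.5,0,0,-3,0,0,0],[2.5,0,0,-3,0,0,0],[2.5,0,0,-3,0,0,0],[2.5,0,0,-2,0,0,0],[2.5,0,0,-1.3,0,0,0],[2.5,0,0,0,0,0,0],[2.5,0,0,0,0,0,0]]]'
python3 st.py; python3 -m crank '[[[2.5,0,0,-0.3,0,0,0],[2.5,0,0,0,0,0,0]]]';python3 -m crank '[[[2.5,0,0,-0.3,0,0,0],[2.5,0,0,0,0,0,0]]]'; python3 bot.py
```

```text
clock: 31.2
position: [0.4431, -0.2913, 0.0375]
ee_rot: [0.74, 0.387, 0.488, -0.253]
ft_force: [-0.1, 0.5, -0.6]
grip_width: 0.38
grasp_force: 31.1
[[ 0.224  0.82   0.526]
 [ 0.326 -0.572  0.753]
 [ 0.918  0.003 -0.396]] [ 0.74  0.85  0.39  1.74 -1.19  1.66  1.13] [ 0.4431 -0.2913  0.0375]
clock: 31.45
position: [0.4429, -0.291, 0.0338]
ee_rot: [0.74, 0.387, 0.488, -0.253]
ft_force: [0.3, 0.3, -1.1]
grip_width: 0.381
grasp_force: 31.0
clock: 31.7
position: [0.4428, -0.2908, 0.0304]
ee_rot: [0.74, 0.387, 0.488, -0.254]
ft_force: [0.3, 0.6, -0.4]
grip_width: 0.382
grasp_force: 31.0
n [261 274  17  14  88] mean [ 0.436 -0.307  0.053] min [ 0.425 -0.314  0.041] max [ 0.45  -0.295  0.058]
0.039 [ 0.4373 -0.3128  0.0437] 11
0.047 [ 0.436  -0.3066  0.0533] 55
0.055 [ 0.4356 -0.3053  0.0564] 22
```

Creep down until contact.

```bash
for i in 1 2 3; do python3 -m crank '[[[2.5,0,0,-0.15,0,0,0],[2.5,0,0,0,0,0,0]]]' | egrep 'position|ft_f'; done
python3 - <<'E'
from h import *
p,d,K=shot("side"); save(p,"pics/i5.png",3,(200,200,400,384))
E
```

```text
position: [0.4428, -0.2909, 0.029]
ft_force: [1.1, -0.6, -0.6]
position: [0.4428, -0.2909, 0.0275]
ft_force: [-0.5, -0.2, -0.3]
position: [0.4429, -0.291, 0.0266]
ft_force: [-1.5, -0.6, 4.6]
```

View pics/i5.png

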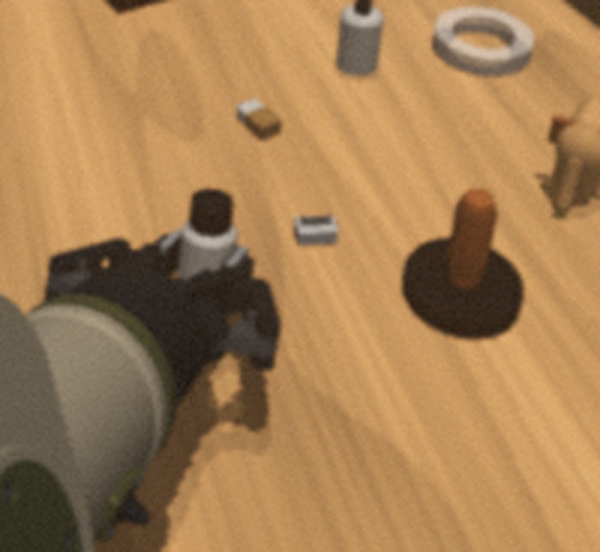

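The picture shows the bottle nearly upright with its cap at (212,208), foot touching the desk. Opening and backing straight out along the tool axis.

```bash
python3 -m crank '[[[4,0,0,0,0,0,0],[4,0,0,0,0,0,0],[5.5,0,0,0,0,0,0],[6,0,0,0,0,0,0],[6,0,0,0,0,0,0],[6,-0.5,-0.75,0.4,0,0,0],[6,-0.5,-0.75,0.4,0,0,0],[6,-1,-1.5,0.8,0,0,0],[6,-1,-1.5,0.8,0,0,0],[6,-1,-1.5,0.8,0,0,0],[6,-1,-1.5,0.8,0,0,0],[6,-1,-1.5,0.8,0,0,0],[6,0,0,3,0,0,0],[6,0,0,3,0,0,0],[6,0,0,3,0,0,0],[6,0,0,0,0,0,0]]]'
cat > find.py <<'E'
from h import *
for n in("side","top"):
    p,d,K=shot(n); W=world(d,K); 
    m=(np.hypot(W[...,0]-.44,W[...,1]+.29)<.06)&(W[...,2]>.008)
    nl,l,st,c=cv2.connectedComponentsWithStats(m.astype(np.uint8))
    for k in range(1,nl):
        if st[k,4]<40: continue
        q=W[l==k]; hi=q[:,2]>q[:,2].max()-.012
        r=cv2.minEnclosingCircle((q[:,:2]*1000).astype(np.float32))
        print(n,c[k].round(),st[k,4],"mean",q.mean(0).round(3),"zmax",q[:,2].max().round(3),"top",q[hi].mean(0).round(4),hi.sum(),"min/max",q.min(0).round(3),q.max(0).round(3))
E
python3 find.py; python3 st.py
```

```text
clock: 34.55
position: [0.3827, -0.3822, 0.1664]
ee_rot: [0.74, 0.388, 0.488, -0.252]
ft_force: [-0.2, -0.4, -0.9]
grip_width: 0.704
grasp_force: 0.0
top [382. 195.] 172 mean [ 0.431 -0.298  0.054] zmax 0.075 top [ 0.4327 -0.3025  0.0695] 82 min/max [ 0.416 -0.316  0.008] [ 0.449 -0.286  0.075]
[[ 0.225  0.82   0.526]
 [ 0.326 -0.572  0.753]
 [ 0.918  0.002 -0.396]] [ 0.85  0.74  0.48  1.57 -1.09  1.89  0.99] [ 0.3826 -0.3812  0.1641]
```

The bottle stands at about (0.4325,-0.302), top at 0.075. Undo the tilt and move above it.

```bash
python3 -m crank '[[[6,0,0,1,-7.8,5.4,0],[6,0,0,1,-7.8,5.4,0],[6,0,0,1,-7.8,5.4,0],[6,0,0,1,-7.8,5.4,0],[6,0,0,1,-7.8,5.4,0],[6,0,0,1,-7.8,5.4,0],[6,0,0,0,-7.8,5.4,0],[6,1.7,2.7,0,0,0,0],[6,1.7,2.7,0,0,0,0],[6,1.6,2.6,-2,0,0,0],[6,0,0,-4,0,0,0],[6,0,0,-4,0,0,0],[6,0,0,0,0,0,0],[6,0,0,0,0,0,0]]]'; python3 st.py
```

```text
clock: 36.4
position: [0.4331, -0.3015, 0.1252]
ee_rot: [0.886, 0.464, 0.003, 0.001]
ft_force: [0.4, 0.0, 0.5]
grip_width: 0.706
grasp_force: 0.0
[[ 0.569  0.822  0.006]
 [ 0.822 -0.569  0.001]
 [ 0.005  0.005 -1.   ]] [-0.03  0.22  0.62  1.88 -0.15  1.08  0.05] [ 0.4331 -0.3015  0.1252]
```

```bash
python3 -m crank '[[[6,0,0,-4,0,0,0],[6,0,0,-4,0,0,0],[6,0,0,-3,0,0,0],[6,0,0,0,0,0,0],[2.5,0,0,0,0,0,0],[2.5,0,0,0,0,0,0],[2.5,0,0,0,0,0,0],[2.5,0,0,0,0,0,0],[2.5,0,0,0,0,0,0]]]' 30; python3 -m crank '[[[2.5,0,0,5,0,0,0],[2.5,0,0,5,0,0,0],[2.5,0,0,4,0,0,0],[2.5,1.1,5,0,0,0,0],[2.5,1.1,5,0,0,0,0],[2.5,1.1,5,0,0,0,0],[2.5,1.1,5,0,0,0,0],[2.5,1.1,5,0,0,0,0],[2.5,1.1,5,0,0,0,0],[2.5,1.1,5,0,0,0,0],[2.5,1.1,5,0,0,0,0],[2.5,1.1,5,0,0,0,0],[2.5,1.2,5,0,0,0,0],[2.5,0,0,0,0,0,0],[2.5,0,0,0,0,0,0],[2.5,0,0,0,0,0,0]]]'; python3 st.py
```

```text
clock: 37.52
position: [0.4342, -0.3017, 0.0162]
ee_rot: [0.886, 0.464, 0.004, 0.002]
ft_force: [-0.7, -0.6, 7.0]
grip_width: 0.387
grasp_force: 29.1
clock: 39.52
position: [0.5442, 0.1976, 0.1548]
ee_rot: [0.886, 0.463, 0.004, 0.001]
ft_force: [0.3, -0.2, -0.8]
grip_width: 0.387
grasp_force: 30.5
[[ 0.57   0.821  0.007]
 [ 0.821 -0.57   0.002]
 [ 0.006  0.005 -1.   ]] [-0.65  0.28  0.26  1.71 -0.08  1.16 -0.97] [0.5442 0.1976 0.1548]
```

```bash
python3 -m crank '[[[2.5,0.1,0.9,-4,0,0,0],[2.5,0,0,-4,0,0,0],[2.5,0,0,-3,0,0,0],[2.5,0,0,-1,0,0,0],[2.5,0,0,-0.5,0,0,0],[2.5,0,0,0,0,0,0]]]'; python3 -m crank '[[[2.5,0,0,-0.5,0,0,0],[2.5,0,0,0,0,0,0]]]'
```

```text
clock: 40.28
position: [0.5455, 0.208, 0.0301]
ee_rot: [0.886, 0.464, 0.004, 0.001]
ft_force: [-0.1, -0.2, -0.2]
grip_width: 0.387
grasp_force: 30.5
clock: 40.52
position: [0.5451, 0.2082, 0.0244]
ee_rot: [0.886, 0.464, 0.004, 0.001]
ft_force: [0.3, 0.3, -1.0]
grip_width: 0.386
grasp_force: 30.5
```

Release, back up and check all the poses numerically.

```bash
python3 -m crank '[[[2.5,0,0,-0.05,0,0,0],[4.5,0,0,0,0,0,0],[4.8,0,0,0,0,0,0],[4.8,0,0,0,0,0,0],[4.8,0,0,3,0,0,0],[4.8,0,0,4,0,0,0],[4.8,0,0,5,0,0,0],[4.8,0,2,3,0,0,0],[4.8,-2,5,0,0,0,0],[4.8,-2,5,0,0,0,0],[4.8,-2,5,0,0,0,0],[4.8,-2,5,0,0,0,0],[4.8,0,0,0,0,0,0],[4.8,0,0,0,0,0,0]]]'
python3 - <<'E'
from h import *
P={"wide":(.459,.184),"square":(.4824,.0976),"oblong":(.5687,.1214),"narrow":(.545,.207),"big":(.589,-.332),"glue":(.6177,-.0878)}
for n in("top","side"):
    p,d,K=shot(n);W=world(d,K)
    for k,(x,y) in P.items():
        m=(np.hypot(W[...,0]-x,W[...,1]-y)<.04)&(W[...,2]>.03)
        q=W[m]
        if len(q)<5: print(n,k,"few",len(q)); continue
        t=q[q[:,2]>q[:,2].max()-.02]; b=q[q[:,2]<.05]
        print(n,k,"zmax",q[:,2].max().round(3),"top-target mm",((t.mean(0)[:2]-[x,y])*1000).round(1),"low-target",((b.mean(0)[:2]-[x,y])*1000).round(1),len(t),len(b))
E
```

```text
clock: 42.28
position: [0.4651, 0.4275, 0.1734]
ee_rot: [0.886, 0.464, 0.003, 0.001]
ft_force: [0.6, -0.4, -0.1]
grip_width: 0.561
grasp_force: 0.0
top wide zmax 0.093 top-target mm [-2.3 -3.5] low-target [-7.4 -8.4] 65 8
top square zmax 0.093 top-target mm [-2.7 -3.3] low-target [-10.5  -9.4] 63 4
top oblong zmax 0.092 top-target mm [-0.  -2.4] low-target [-6.7 -4.8] 64 9
top narrow zmax 0.083 top-target mm [-2.6 -1.3] low-target [-9.3 -8.6] 85 21
top big zmax 0.084 top-target mm [-2.  -1.8] low-target [-6.5  2.5] 69 22
top glue zmax 0.09 top-target mm [-0.  0.] low-target [-1.6  0.7] 15 79
side wide zmax 0.089 top-target mm [ 2.7 -8.2] low-target [ 2.1 -9.4] 57 40
side square zmax 0.087 top-target mm [ 0.9 -7.7] low-target [ 0.2 -9.8] 72 50
side oblong zmax 0.087 top-target mm [ 3.7 -7.4] low-target [ 2.6 -8.4] 64 50
side narrow zmax 0.078 top-target mm [ 0.5 -5.5] low-target [-0.5 -9.8] 71 70
side big zmax 0.08 top-target mm [-0.3 -7.7] low-target [ -1.9 -10.2] 175 117
side glue zmax 0.087 top-target mm [ 4.5 -1.2] low-target [ 1.3 -8.7] 34 128
```

```bash
python3 -c "
from workcell import job
print(job.hand_in())"
```

```text
the job is handed in; nothing more can be done
None
```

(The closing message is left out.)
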